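# Put the full cord reels away in the stall's carrying tray

## Task

Pack up the cord: lay each of the four reels that are full of cord in the wooden carrying tray, on its side and fully down in the grey liner whose length and width fit it. Leave the two empty reels where they lie on the table.

Things in the scene. Friction and masses are not known exactly. Their poses are not given: they have to be found in the camera images.
- thick_long_reel: loose reel full of tan cord between two black round flanges, lying on its side: flanges 60 mm across and 4 mm thick, 92 mm long over the flanges, wound cord (hard) 55 mm across and 84 mm long, 200 g give or take a third. Origin at its centre, 30 mm above what it lies on; x axis along the reel's axis (either end alike). It rolls little.
- slim_long_reel: loose reel full of tan cord between two black round flanges, lying on its side: flanges 46 mm across and 4 mm thick, 92 mm long over the flanges, wound cord (hard) 41 mm across and 84 mm long, 130 g give or take a third. Origin at its centre, 23 mm above what it lies on; x axis along the reel's axis (either end alike). It rolls little.
- thick_short_reel: loose reel full of tan cord between two black round flanges, lying on its side: flanges 60 mm across and 4 mm thick, 42 mm long over the flanges, wound cord (hard) 55 mm across and 34 mm long, 100 g give or take a third. Origin at its centre, 30 mm above what it lies on; x axis along the reel's axis (either end alike). It rolls little.
- slim_short_reel: loose reel full of tan cord between two black round flanges, lying on its side: flanges 46 mm across and 4 mm thick, 64 mm long over the flanges, wound cord (hard) 41 mm across and 56 mm long, 90 g give or take a third. Origin at its centre, 23 mm above what it lies on; x axis along the reel's axis (either end alike). It rolls little.
- empty_thick_reel: empty reel, a look-alike that does not belong: the same black flanges 60 mm across, 92 mm long, but only a bare black core 20 mm across between them. Lies on its side; origin at its centre, x along its axis.
- empty_slim_reel: empty reel, a look-alike that does not belong: the same black flanges 46 mm across, 64 mm long, but only a bare black core 20 mm across between them. Lies on its side; origin at its centre, x along its axis.
- thick_long_liner: fixed open grey plastic liner, to hold the thick long reel: inside 108 mm (x) by 76 mm (y), outside 114 by 82 mm, 12 mm high, floor and walls 3 mm. Origin: centre of its underside; z up; the reel's axis goes along its x. Four such liners stand two by two in any arrangement, all turned alike, on the 6 mm floor of a low wooden tray, 256 mm (along x) by 204 mm.
- slim_long_liner: fixed open grey plastic liner, to hold the slim long reel: inside 108 mm (x) by 62 mm (y), outside 114 by 68 mm, 12 mm high, floor and walls 3 mm. Origin: centre of its underside; z up; the reel's axis goes along its x. Centres of neighbouring liners in the tray are 118 mm apart along x and 92 mm along y.
- thick_short_liner: fixed open grey plastic liner, to hold the thick short reel: inside 58 mm (x) by 76 mm (y), outside 64 by 82 mm, 12 mm high, floor and walls 3 mm. Origin: centre of its underside; z up; the reel's axis goes along its x. The tray's long walls (along x) are 18 mm high above the table, its end walls 46 mm.
- slim_short_liner: fixed open grey plastic liner, to hold the slim short reel: inside 80 mm (x) by 62 mm (y), outside 86 by 68 mm, 12 mm high, floor and walls 3 mm. Origin: centre of its underside; z up; the reel's axis goes along its x. The liners' floors lie 9 mm above the table, their rims 18 mm.
Things that resemble listed ones, but are neither listed nor needed, are in the scene too. Leave any orange or red look-alike of the thick_long_reel alone. Leave any red look-alike of the empty_slim_reel alone.

How it is judged:
By the outcome, as a careful person would: the job done as asked, in the order asked, and still so for the second after the job is handed in, with the robot touching nothing.
It also fails if it takes over 115 s, if anything falls off the work surface, if the arm or the gripper's body presses on something with over 40 N, if the wrist force passes 120 N, or if a joint passes its speed limit or range.

## Robot

A 6-joint arm with a two-finger parallel gripper is mounted at the origin on the work surface. World frame = base frame: x ahead of the robot, y to its left, z up, the work surface at z = 0. Lengths are in m, angles in degrees, forces in N, time in s.
With the tool pointing down it reaches from about 0.4 to 0.825 m from the base axis. Payload 7 kg.
Tool frame: the origin (TCP) lies midway between the tips of the shut fingers; the grasp point (between the pads) lies 19 mm behind it (ctrl.hold_point_z is the distance from the TCP to the grasp point, in m); z points along the fingers, y is the line along which they close (so a half turn about z gives the same grasp; the last joint's range is limited). The gripper opens to 88 mm and grips with 3 to 60 N. Pads are 19 mm wide; open, the fingers measure 130 mm over their backs; the gripper's body (78 mm by 193 mm) begins 47 mm behind the grasp point.
Start: joints at [85.147, 20.546, 0.682, 0, -70.136, -16.507], TCP at [0.246, 0.629, 0.227] pointing down, gripper open.
Joint ranges: [-176.03, 176.03], [-82.01, 121.73], [-58.28, 71.71], [-173.87, 95.51], [-174.79, -0.11], [-173.66, 173.66]. Speed limits (degrees/s): [136.94, 136.94, 172.46, 180, 180, 180].

## Interface

Orientations are given as [roll, pitch, yaw] about the fixed x, y, z axes, in that order (R = Rz(yaw) Ry(pitch) Rx(roll)).
In Python, from plant import ctrl gives the robot as it stands.
- The arm moves only by the tool apply_moves, never from a script. Its argument "deltas" is a list of rows, each an object with "fingers": the finger opening in mm, from 0 to 87.6; "delta_pos": the shift along the tool's x, y, z in mm, a list of three; "angular": the turn, a rotation vector about the tool's x, y, z in degrees, a list of three. A call has 1 to 10 rows; each row is the pose to reach, as a shift and turn from the pose commanded when the call began, along the tool's axes at that moment; what a row does not reach only later rows make up. A row lasts 1/10 s, in which the tool goes at most 50 mm and 8.59 degrees, less where a joint would pass 70% of its speed; a pose out of reach is approached as far as the arm can. A call with a gripper value outside its range is refused whole. The fingers move at their own pace and stop on an object; the grip force is fixed at half the most. Time passes only in rows, so rows that repeat a pose let the fingers close. It gives the time, the measured TCP pose, the force, the opening and the grip force at its end, in the units of the state.
- ctrl.get_obs(): the state, without advancing time (a new reading comes with each control period).
- ctrl.snapshot(name): name is "scene" or "side" or "wrist"; returns the picture (420x560x3 uint8, red, green, blue); there is no depth.
- ctrl.camera_params(name): a dict with "fx", "fy", "cx", "cy" (pixels), "cam_to_world" (4x4, takes a point from camera to world coordinates); the wrist camera has in their place "mount" (4x4, takes a point from camera to tool coordinates, whose origin is the TCP and whose axes are the flange's). Camera axes: x right, y up, looking along -z (the intrinsics and any distortion apply to the point x, -y, -z); pixel columns grow to the right and rows downward; lengths in m; the calibration is good to about 2 mm. The wrist camera is an equidistant fisheye: a pixel r from the principal point sees the ray r / f radians off the axis. A picture is of the moment at which its call begins: read the wrist's pose just before it. camera_params takes no time and is no camera call.
- ctrl.close_job(): hands the job in; it is judged then, once.
The state is a dict: "clock": time; "joint_pos": joint angles; "qvel": joint speeds; "tau": joint torques, N m; "tool_pos": TCP position; "orientation": TCP orientation; "force": force on the tool from outside, world axes, zero at the start; "moment": the same for the moment, N m; "opening": finger opening in m; "gripper_force": force on a finger pad.
Only numpy, scipy, OpenCV 4.12 (cv2) and the standard library are available. Lean on these libraries where they do the work, as an engineer would, in place of code of your own. Each camera call takes 0.05 s, during which the arm holds its last target. There are 200 camera calls.

## Working session

There is one attempt and no reset: what is moved stays moved. The work goes in short steps, Python scripts to look and compute and a tool call to move; the robot and the scene stay as the last step left them, time stands still between calls to the robot, and variables do not carry over. Pictures are saved under pics/ and viewed, at most 14 in all, crops included, and the job is handed in when it is done.

Besides the shell and the picture viewer there is one more tool, called by a JSON object that holds its "method" and its "body", one argument or row to a line. apply_moves: Moves the arm, as the interface text tells. Its arguments: {"type":"object","properties":{"deltas":{"type":"array"}},"required":["deltas"]}

```bash
ls; mkdir -p pics; python3 - <<'E'
from plant import ctrl
import cv2
for n in ("scene","side","wrist"):
    cv2.imwrite(f"pics/{n}0.png",ctrl.snapshot(n)[:,:,::-1]); print(n,ctrl.camera_params(n))
print(ctrl.get_obs())
E
```

```text
pics
scene {'fx': 388.5008262173478, 'fy': 388.5008262173478, 'cx': 287.59083213377556, 'cy': 217.05171775777924, 'cam_to_world': array([[ 0.49423714, -0.58234095,  0.6454523 ,  1.03989678],
       [ 0.86932509,  0.33268266, -0.36550804, -0.3756322 ],
       [-0.00188049,  0.74175553,  0.67066772,  0.64870676],
       [ 0.        ,  0.        ,  0.        ,  1.        ]])}
side {'fx': 415.4060928803243, 'fy': 415.4060928803243, 'cx': 278.2936994583766, 'cy': 210.52687579987008, 'cam_to_world': array([[-0.97975052,  0.1643273 , -0.11439165,  0.32921602],
       [-0.19919924, -0.74232046,  0.63974995,  0.60161515],
       [ 0.02021312,  0.64958208,  0.76002273,  0.85026202],
       [ 0.        ,  0.        ,  0.        ,  1.        ]])}
wrist {'fx': 325.19226210127806, 'fy': 325.19226210127806, 'cx': 277.1169823155722, 'cy': 216.2744876896647, 'mount': array([[ 1.68376718e-03,  9.68725106e-01,  2.48130679e-01,
         6.60831217e-02],
       [ 9.99998169e-01, -1.40536821e-03, -1.29910831e-03,
         2.70387670e-04],
       [-9.09763861e-04,  2.48132412e-01, -9.68725698e-01,
        -1.58577971e-01],
       [ 0.00000000e+00,  0.00000000e+00,  0.00000000e+00,
         1.00000000e+00]])}
{'clock': 0.15, 'joint_pos': array([ 8.51480267e+01,  2.05837023e+01,  6.45431560e-01, -1.45608658e-02,
       -7.01358940e+01, -1.65063763e+01]), 'qvel': array([-0.0292606 , -0.0769249 ,  0.13704922,  0.01490325,  0.01147486,
        0.00055864]), 'tau': array([-7.09100605e-04, -5.83275783e+01,  2.93288577e+01,  7.00122714e+00,
        8.75741593e-03, -1.08431786e-04]), 'tool_pos': array([0.24573129, 0.6282809 , 0.22581601]), 'orientation': array([ 1.79925002e+02, -7.94801740e-03, -2.13633010e+01]), 'force': array([ 0.09105641, -1.38792771, -0.50763357]), 'moment': array([ 0.03903956, -0.04088614, -0.00730652]), 'gripper_force': 0.0, 'opening': 0.08769606835864939}
```

View pics/scene0.png

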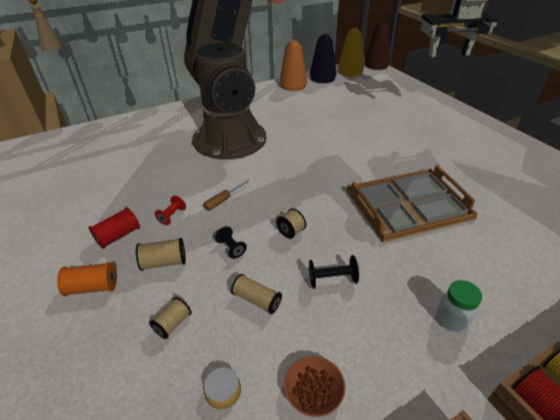

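View pics/side0.png

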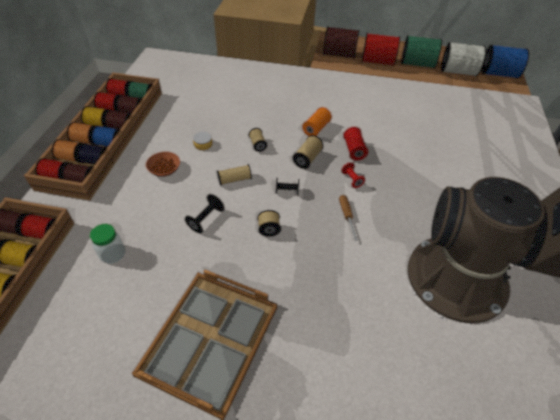

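View pics/wrist0.png

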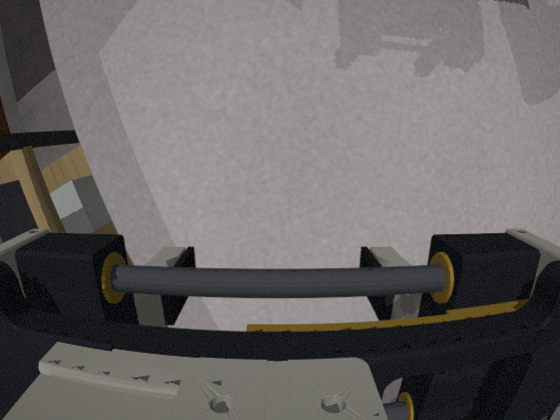

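The scene picture shows the thick long reel at about (162,254), slim long (256,293), thick short (291,223) and slim short (171,317). The empties are at (333,271) and (231,243), and the tray is at (410,203). In the side picture the full reels are at (308,152), (234,174), (268,222) and (258,139), with the tray at (207,342). The wrist sees only bare table.

```bash
cat > h.py <<'E'
import numpy as np, cv2
from plant import ctrl
P={n:ctrl.camera_params(n) for n in("scene","side","wrist")}
def camT(n,T=None): return P[n]["cam_to_world"] if n!="wrist" else T@P[n]["mount"]
def proj(n,X,T=None):
    X=np.atleast_2d(X); M=np.linalg.inv(camT(n,T)); c=X@M[:3,:3].T+M[:3,3]; c=c*[1,-1,-1]; p=P[n]
    if n=="wrist":
        r=np.hypot(c[:,0],c[:,1]); k=np.arctan2(r,c[:,2])/r
        uv=c[:,:2]*k[:,None]
    else: uv=c[:,:2]/c[:,2:]
    return uv*[p["fx"],p["fy"]]+[p["cx"],p["cy"]]
def back(n,uv,z,T=None):
    p=P[n]; a=(np.atleast_2d(uv)-[p["cx"],p["cy"]])/[p["fx"],p["fy"]]
    if n=="wrist":
        r=np.linalg.norm(a,axis=1,keepdims=True); d=np.c_[a/r*np.sin(r),np.cos(r)]
    else: d=np.c_[a,np.ones(len(a))]
    M=camT(n,T); d=(d*[1,-1,-1])@M[:3,:3].T; o=M[:3,3]
    return o+d*((z-o[2])/d[:,2:])
def circ(x,R,pose,n=40):
    t=np.linspace(0,2*np.pi,n,endpoint=False); X=np.c_[0*t+x,R*np.cos(t),R*np.sin(t)]
    px,py,z,yaw=pose; c,s=np.cos(yaw),np.sin(yaw)
    return X@np.array([[c,s,0],[-s,c,0],[0,0,1]])+[px,py,z]
def model(n,pose,L,R,Rc,T=None,S=4):
    "tan mask of a reel lying on its side"
    m=np.zeros((420*S//4*1,560*S//4),np.uint8) if S==4 else None
    f=lambda X:np.round((cv2.convexHull(proj(n,X,T).astype(np.float32)))*16).astype(np.int32)
    cv2.fillConvexPoly(m,f(np.r_[circ(-L/2,Rc,pose),circ(L/2,Rc,pose)]),255,cv2.LINE_AA,4)
    for s in(-1,1): cv2.fillConvexPoly(m,f(np.r_[circ(s*L/2,R,pose),circ(s*(L/2-.004),R,pose)]),0,cv2.LINE_AA,4)
    return m/255.
def tan(img):
    h=cv2.cvtColor(img,cv2.COLOR_RGB2HSV); return ((h[...,0]>10)&(h[...,0]<28)&(h[...,1]>70)&(h[...,2]>60)).astype(np.uint8)
def toolT():
    from scipy.spatial.transform import Rotation as Ro
    o=ctrl.get_obs(); T=np.eye(4); T[:3,:3]=Ro.from_euler("xyz",o["orientation"],degrees=True).as_matrix(); T[:3,3]=o["tool_pos"]; return T
DIM=dict(thick_long=(.092,.030,.0275),slim_long=(.092,.023,.0205),thick_short=(.042,.030,.0275),slim_short=(.064,.023,.0205))
E
cat > fit.py <<'E'
from h import *
from scipy.optimize import minimize
im={n:cv2.imread(f"pics/{n}0.png")[:,:,::-1].copy() for n in("scene","side")}
seed=dict(thick_long=((162,254),(308,152)),slim_long=((256,293),(234,174)),thick_short=((291,223),(268,222)),slim_short=((171,317),(258,139)))
ms={}
for k,(a,b) in seed.items():
    L,R,Rc=DIM[k]; q=[]
    for n,s in(("scene",a),("side",b)):
        nl,lab=cv2.connectedComponents(tan(im[n])); 
        w=lab[s[1]-6:s[1]+7,s[0]-6:s[0]+7]; l=np.bincount(w[w>0]).argmax(); ms[n]=(lab==l).astype(float)
        q.append(back(n,s,R)[0])
    c=lambda v:sum(((model(n,(v[0],v[1],R,v[2]),L,R,Rc)-cv2.GaussianBlur(ms[n],(3,3),.5))**2).sum() for n in ms)
    x0=(q[0]+q[1])[:2]/2
    best=min((minimize(c,[*x0,y],method="Nelder-Mead",options=dict(initial_simplex=[[*x0,y],[x0[0]+.01,x0[1],y],[x0[0],x0[1]+.01,y],[*x0,y+.3]],xatol=1e-4,fatol=.05)) for y in np.radians([0,45,90,135])),key=lambda r:r.fun)
    print(k,best.x[:2].round(4),np.degrees(best.x[2]).round(1),round(best.fun,1),[m.sum() for m in ms.values()],np.hypot(*best.x[:2]).round(3))
E
python3 fit.py; python3 - <<'E'
import cv2,numpy as np
a=cv2.imread("pics/scene0.png")[160:245,335:485]; b=cv2.imread("pics/side0.png")[262:418,130:285]
cv2.imwrite("pics/t1.png",cv2.resize(a,None,fx=5,fy=5,interpolation=2)); cv2.imwrite("pics/t2.png",cv2.resize(b,None,fx=3.8,fy=3.8,interpolation=2))
E
```

```text
thick_long [ 0.4106 -0.3378] 82.7 883.8 [np.float64(1015.0), np.float64(856.0)] 0.532
slim_long [ 0.5987 -0.2016] 35.9 319.6 [np.float64(809.0), np.float64(392.0)] 0.632
thick_short [ 0.4666 -0.0279] 65.5 320.4 [np.float64(293.0), np.float64(226.0)] 0.467
slim_short [ 0.5693 -0.3571] 99.9 272.5 [np.float64(664.0), np.float64(149.0)] 0.672
```

View pics/t1.png

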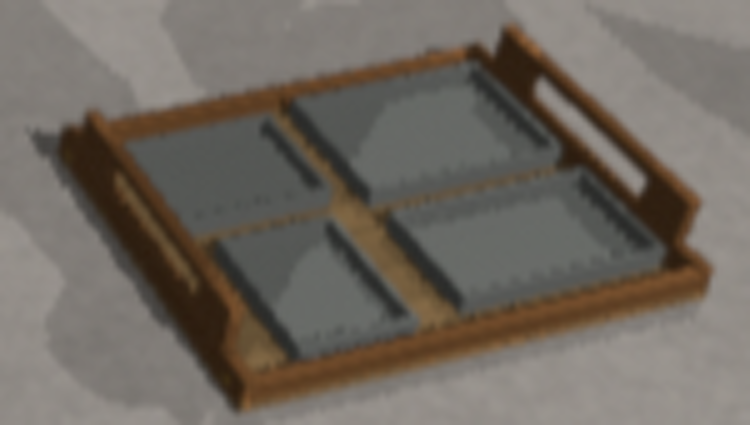

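View pics/t2.png

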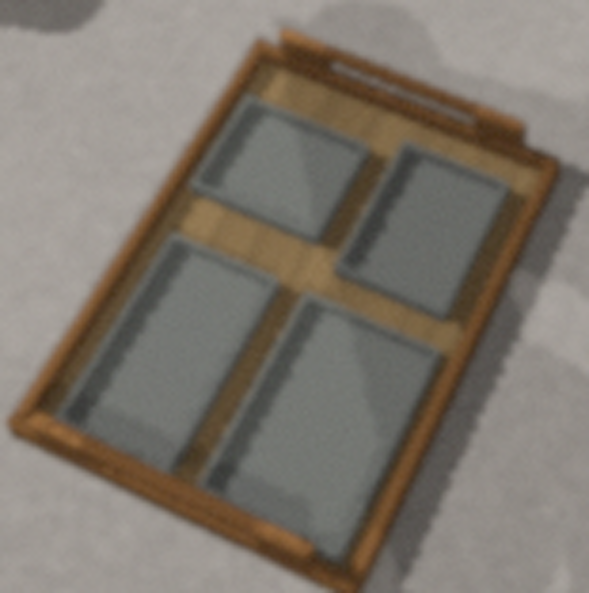

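The tray crops show the liner layout. In the side crop thick_short is top-left, slim_short top-right, slim_long bottom-left and thick_long bottom-right. The scene crop agrees, with thick_short at lower left (215–415,215–358) and slim_long at lower right. Next I'll fit the tray and loosen the tan mask.

```bash
cat > tray.py <<'E'
from h import *
from scipy.optimize import least_squares
t1=lambda a:np.array(a)/5+[335-.4,160-.4]; t2=lambda a:np.array(a)/3.8+[130-.4,262-.4]
LN=dict(thick_long=(59,46,114,82),slim_long=(59,-46,114,68),thick_short=(-59,-46,64,82),slim_short=(-59,46,86,68))
def corners(k,v,sg,z=.018):
    x,y,l,w=LN[k]; y*=sg
    X=np.array([[x-l/2,y-w/2],[x-l/2,y+w/2],[x+l/2,y+w/2],[x+l/2,y-w/2]])/1000
    c,s=np.cos(v[2]),np.sin(v[2]); return np.c_[X@np.array([[c,s],[-s,c]])+v[:2],np.full(4,z)]
O=[("side","thick_short",t2([(250,97),(372,150),(318,243),(192,187)])),("side","slim_short",t2([(405,145),(512,187),(448,318),(335,270)])),
("side","slim_long",t2([(172,235),(280,280),(178,470),(58,418)])),("side","thick_long",t2([(302,295),(442,350),(340,560),(205,490)])),
("scene","thick_short",t1([(215,240),(330,215),(415,325),(295,358)])),("scene","slim_long",t1([(390,210),(575,165),(665,245),(460,310)])),("scene","thick_long",t1([(285,100),(470,62),(560,150),(365,205)]))]
def res(v,sg):
    out=[]
    for n,k,o in O:
        p=proj(n,corners(k,v,sg)); d=np.linalg.norm(p[:,None]-o[None],axis=2); out+=list(d.min(1))
    return np.array(out)
c0=back("side",[(207,342)],.018)[0]
best=None
for sg in(1,-1):
    for y in np.radians(range(-180,180,15)):
        r=least_squares(res,[*c0[:2],y],args=(sg,),loss="soft_l1")
        if best is None or r.cost<best[0].cost: best=(r,sg)
r,sg=best; v=r.x; print("tray",v[:2].round(4),np.degrees(v[2]).round(2),sg,res(v,sg).round(1).tolist())
for k in LN: c=corners(k,v,sg).mean(0); print(k,c[:2].round(4),np.hypot(*c[:2]).round(3))
for n,k,o in O: print(n,k,(back(n,o,.018).mean(0)-corners(k,v,sg).mean(0))[:2].round(4))
E
python3 tray.py
sed -i 's/>70)&(h\[...,2\]>60)/>60)\&(h[...,2]>35)/' h.py
sed -i '$a\    for n in ms:\n        e=cv2.dilate((model(n,(*best.x[:2],R,best.x[2]),L,R,Rc)>.5).astype(np.uint8),np.ones((3,3)))-(model(n,(*best.x[:2],R,best.x[2]),L,R,Rc)>.5); D=ov[n]; D[e>0]=(0,255,0); D[(ms[n]>0)\&(e==0)]=D[(ms[n]>0)\&(e==0)]//2+[100,0,0]' fit.py
sed -i 's/^ms={}/ms={}; ov={n:im[n].copy() for n in im}/' fit.py
cat >> fit.py <<'E'
a=cv2.resize(ov["scene"][200:345,130:315],(740,580),interpolation=0)[:300*2,:]; b=cv2.resize(ov["side"][115:245,205:335],(590,590),interpolation=0)
cv2.imwrite("pics/ov.png",cv2.resize(np.hstack([cv2.resize(a,(740,590)),b]),(800,355))[:,:,::-1])
E
python3 fit.py
```

```text
tray [0.5263 0.2712] 78.36 1 [0.5, 1.3, 1.0, 0.5, 1.3, 1.1, 0.7, 0.6, 0.9, 0.4, 3.0, 1.3, 2.0, 0.5, 0.5, 2.0, 2.3, 0.4, 0.4, 1.6, 2.9, 0.4, 1.2, 0.6, 3.3, 1.1, 0.7, 0.7]
thick_long [0.4932 0.3383] 0.598
slim_long [0.5833 0.3197] 0.665
thick_short [0.5595 0.2041] 0.596
slim_short [0.4694 0.2227] 0.52
side thick_short [-0.0006  0.0018]
side slim_short [-0.0004  0.002 ]
side slim_long [-0.0004 -0.0012]
side thick_long [0.0003 0.0004]
scene thick_short [ 0.0023 -0.0036]
scene slim_long [ 0.0009 -0.002 ]
scene thick_long [ 0.0024 -0.0049]
thick_long [ 0.4103 -0.3381] 82.8 922.2 [np.float64(1064.0), np.float64(889.0)] 0.532
slim_long [ 0.6007 -0.2002] 35.7 330.4 [np.float64(846.0), np.float64(414.0)] 0.633
thick_short [ 0.4652 -0.0278] 64.8 338.1 [np.float64(312.0), np.float64(244.0)] 0.466
slim_short [ 0.569  -0.3579] 99.3 294.2 [np.float64(691.0), np.float64(161.0)] 0.672
```

View pics/ov.png

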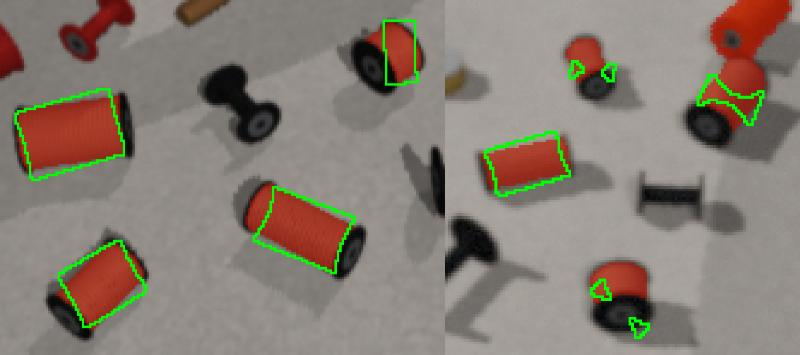

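The overlay shows the bug: my model lets the far flange hide cord. I'll draw flanges far to near.

```bash
python3 - <<'E'
s=open("h.py").read()
i=s.index("    cv2.fillConvexPoly(m,f(np.r_[circ(-L/2,Rc"); j=s.index("    return m/255.")
s=s[:i]+'''    c=camT(n,T)[:3,3]; ax=np.array([np.cos(pose[3]),np.sin(pose[3])]); s=1 if ax@(c[:2]-np.array(pose[:2]))>0 else -1
    cv2.fillConvexPoly(m,f(np.r_[circ(-L/2+.004,Rc,pose),circ(L/2-.004,Rc,pose)]),255,cv2.LINE_AA,4)
    if abs(ax@(c[:2]-np.array(pose[:2])))>L/2: cv2.fillConvexPoly(m,f(np.r_[circ(s*L/2,R,pose),circ(s*(L/2-.004),R,pose)]),0,cv2.LINE_AA,4)
    else: 
        for s in(-1,1): cv2.fillConvexPoly(m,f(np.r_[circ(s*L/2,R,pose),circ(s*(L/2-.004),R,pose)]),0,cv2.LINE_AA,4)
'''+s[j:]
open("h.py","w").write(s)
E
python3 fit.py
```

```text
thick_long [ 0.4135 -0.3311] 70.8 607.2 [np.float64(1064.0), np.float64(889.0)] 0.53
slim_long [ 0.6035 -0.1986] 30.3 131.4 [np.float64(846.0), np.float64(414.0)] 0.635
thick_short [ 0.467  -0.0426] 100.9 84.3 [np.float64(312.0), np.float64(244.0)] 0.469
slim_short [ 0.572  -0.3638] 117.9 95.7 [np.float64(691.0), np.float64(161.0)] 0.678
```

View pics/ov.png

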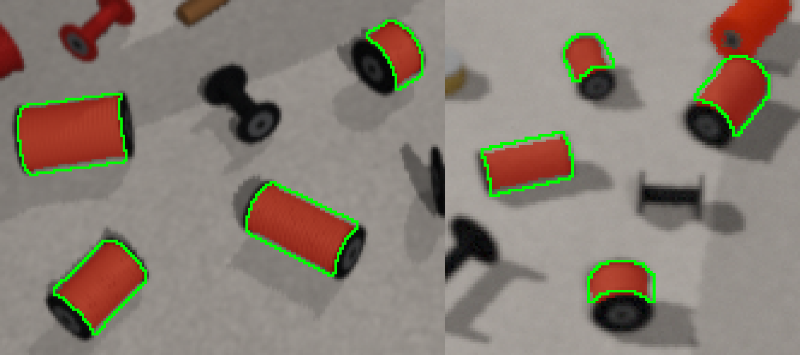

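The overlay now fits all four reels well, with outlines matching in both views. I'll add a helper that works out the move to a target, and go via the tray for a wrist look.

```bash
cat > mv.py <<'E'
import sys
from h import *
from scipy.spatial.transform import Rotation as Ro
def plan(x,y,z,yaw=None):
    T=toolT(); o=ctrl.get_obs()
    cur=o["orientation"][2]
    if yaw is None: yaw=cur
    else: # pick the half turn keeping joint 6 near mid range
        j1=np.degrees(np.arctan2(y,x)); j6=(yaw+90-j1+90)%180-90; yaw=j6-90+j1
    R=Ro.from_euler("xyz",[180,0,yaw],degrees=True).as_matrix()
    d=T[:3,:3].T@(np.array([x,y,z])-T[:3,3])*1000; a=np.degrees(Ro.from_matrix(T[:3,:3].T@R).as_rotvec())
    print("delta",d.round(0).tolist(),"ang",a.round(1).tolist(),"rows",max(np.linalg.norm(d)/50,np.linalg.norm(a)/8.59).round(1))
if __name__=="__main__": plan(*map(float,sys.argv[1:]))
E
python3 mv.py .526 .271 .33 78.4
```

```text
delta [391.0, 231.0, -104.0] ang [0.1, -0.1, 80.2] rows 9.3
```

{"method": "apply_moves", "body": {
  "deltas": [
    {"fingers": 87.6,"delta_pos": [391,231,-104],"angular": [0,0,80]},
    {"fingers": 87.6,"delta_pos": [391,231,-104],"angular": [0,0,80]},
    {"fingers": 87.6,"delta_pos": [391,231,-104],"angular": [0,0,80]},
    {"fingers": 87.6,"delta_pos": [391,231,-104],"angular": [0,0,80]},
    {"fingers": 87.6,"delta_pos": [391,231,-104],"angular": [0,0,80]},
    {"fingers": 87.6,"delta_pos": [391,231,-104],"angular": [0,0,80]},
    {"fingers": 87.6,"delta_pos": [391,231,-104],"angular": [0,0,80]},
    {"fingers": 87.6,"delta_pos": [391,231,-104],"angular": [0,0,80]},
    {"fingers": 87.6,"delta_pos": [391,231,-104],"angular": [0,0,80]},
    {"fingers": 87.6,"delta_pos": [391,231,-104],"angular": [0,0,80]}
  ]
}}

```text
clock: 1.15
tool_pos: [0.528, 0.2679, 0.3318]
orientation: [-179.9, 0.0, -101.8]
force: [0.1, 0.7, -0.4]
opening: 0.0875
gripper_force: 0.0
```

{"method": "apply_moves", "body": {
  "deltas": [
    {"fingers": 87.6,"delta_pos": [0,0,0],"angular": [0,0,0]},
    {"fingers": 87.6,"delta_pos": [0,0,0],"angular": [0,0,0]},
    {"fingers": 87.6,"delta_pos": [0,0,0],"angular": [0,0,0]}
  ]
}}

```text
clock: 1.45
tool_pos: [0.5251, 0.2718, 0.33]
orientation: [180.0, -0.0, -101.2]
force: [0.0, 0.7, -0.2]
opening: 0.0875
gripper_force: 0.0
```

```bash
python3 - <<'E'
from h import *
import runpy
o=ctrl.get_obs(); print(o["tool_pos"],o["orientation"],o["joint_pos"].round(1),o["qvel"].round(2))
T=toolT(); np.save("pics/T1.npy",T); im=ctrl.snapshot("wrist"); cv2.imwrite("pics/w1raw.png",im[:,:,::-1])
import io,contextlib
with contextlib.redirect_stdout(io.StringIO()): t=runpy.run_path("tray.py")
b=cv2.resize(im,None,fx=1.42,fy=1.42,interpolation=2)[:,:,::-1].copy()
for k in t["LN"]:
    p=proj("wrist",t["corners"](k,t["v"],t["sg"]),T); print(k,p.round(0).tolist())
    cv2.polylines(b,[np.round(p*1.42).astype(np.int32)],1,(0,255,0),1)
cv2.imwrite("pics/w1.png",b)
E
```

```text
[0.52512947 0.2718449  0.32998038] [ 1.79957107e+02 -2.88384530e-02 -1.01241903e+02] [ 46.3   9.9  -0.4  -0.  -79.7 -57.5] [ 0.55 -0.01  0.06  0.09  0.01 -0.16]
thick_long [[279.0, 182.0], [335.0, 183.0], [331.0, 255.0], [278.0, 255.0]]
slim_long [[221.0, 182.0], [268.0, 182.0], [267.0, 255.0], [224.0, 254.0]]
thick_short [[216.0, 119.0], [273.0, 118.0], [272.0, 162.0], [216.0, 162.0]]
slim_short [[285.0, 110.0], [332.0, 112.0], [330.0, 171.0], [284.0, 170.0]]
```

View pics/w1.png

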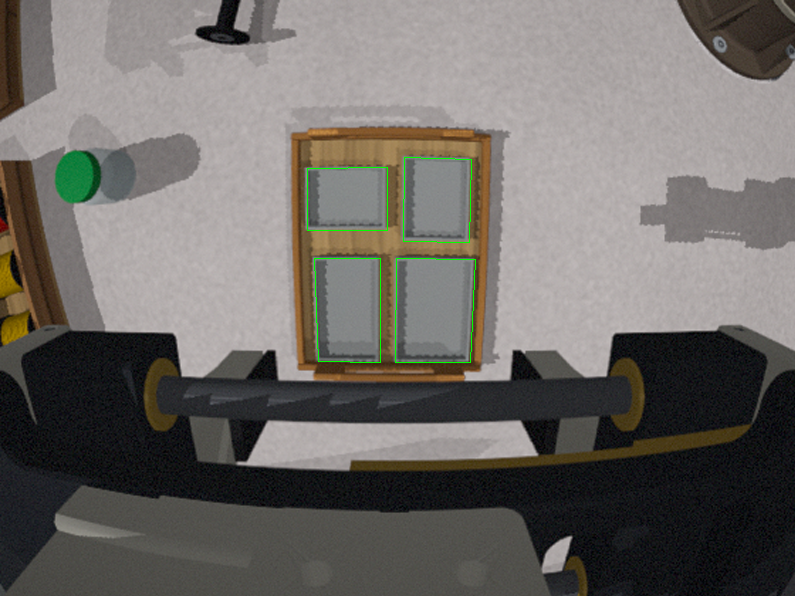

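The wrist view shows the tray estimate (green outlines) matching all four liners to about a pixel. Next is the thick short reel.

```bash
cat > wfit.py <<'E'
import sys
from mv import *
from scipy.optimize import minimize
def wfit(k,x,y,yaw,zb=0):
    T=toolT(); im=ctrl.snapshot("wrist"); cv2.imwrite("pics/last.png",im[:,:,::-1]); L,R,Rc=DIM[k]; z=R+zb; m0=tan(im)
    g=cv2.dilate((model("wrist",(x,y,z,np.radians(yaw)),L,R,Rc,T)>.5).astype(np.uint8),np.ones((25,25)))
    m=(m0*g).astype(float)
    c=lambda v:((model("wrist",(v[0],v[1],z,v[2]),L,R,Rc,T)-m)**2).sum()
    a=np.radians(yaw); r=minimize(c,[x,y,a],method="Nelder-Mead",options=dict(initial_simplex=[[x,y,a],[x+.006,y,a],[x,y+.006,a],[x,y,a+.1]],xatol=1e-4,fatol=.05))
    print(k,r.x[:2].round(4),np.degrees(r.x[2]).round(1),"cost",round(r.fun,1),"of",m.sum()); return r.x[0],r.x[1],np.degrees(r.x[2])
if __name__=="__main__":
    k=sys.argv[1]; x,y,yaw=wfit(k,*map(float,sys.argv[2:5])); R=DIM[k][1]
    plan(x,y,R-(.011 if R>.025 else .009),yaw)
E
python3 mv.py .467 -.0426 .18 100.9
```

```text
delta [320.0, -4.0, 150.0] ang [0.0, -0.0, -22.1] rows 7.1
```

{"method": "apply_moves", "body": {
  "deltas": [
    {"fingers": 87.6,"delta_pos": [320,-4,150],"angular": [0,0,-22]},
    {"fingers": 87.6,"delta_pos": [320,-4,150],"angular": [0,0,-22]},
    {"fingers": 87.6,"delta_pos": [320,-4,150],"angular": [0,0,-22]},
    {"fingers": 87.6,"delta_pos": [320,-4,150],"angular": [0,0,-22]},
    {"fingers": 87.6,"delta_pos": [320,-4,150],"angular": [0,0,-22]},
    {"fingers": 87.6,"delta_pos": [320,-4,150],"angular": [0,0,-22]},
    {"fingers": 87.6,"delta_pos": [320,-4,150],"angular": [0,0,-22]},
    {"fingers": 87.6,"delta_pos": [320,-4,150],"angular": [0,0,-22]},
    {"fingers": 87.6,"delta_pos": [320,-4,150],"angular": [0,0,-22]},
    {"fingers": 87.6,"delta_pos": [320,-4,150],"angular": [0,0,-22]}
  ]
}}

```text
clock: 2.5
tool_pos: [0.4675, -0.0424, 0.1811]
orientation: [-179.9, -0.0, -79.3]
force: [0.2, 1.2, -0.5]
opening: 0.0875
gripper_force: 0.0
```

{"method": "apply_moves", "body": {
  "deltas": [
    {"fingers": 87.6,"delta_pos": [0,0,0],"angular": [0,0,0]},
    {"fingers": 87.6,"delta_pos": [0,0,0],"angular": [0,0,0]}
  ]
}}

```text
clock: 2.7
tool_pos: [0.4674, -0.0423, 0.181]
orientation: [-179.9, 0.0, -79.2]
force: [0.2, 0.3, -0.7]
opening: 0.0875
gripper_force: 0.0
```

```bash
python3 wfit.py thick_short .467 -.0426 100.9
```

```text
thick_short [ 0.468  -0.0449] 105.3 cost 151.2 of 2088.0
delta [3.0, -0.0, 162.0] ang [-0.0, 0.0, -4.5] rows 3.2
```

View pics/last.png

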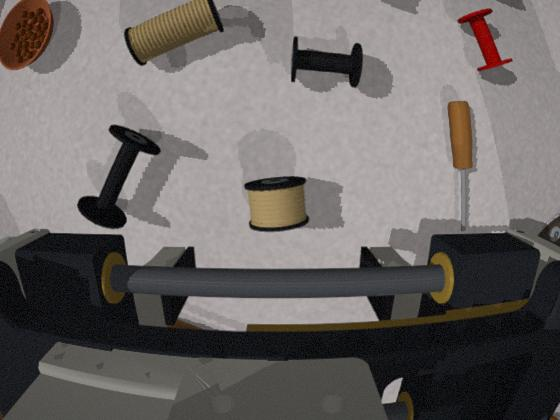

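The wrist image shows the thick short reel at (277,205), standing clear between the fingers.

{"method": "apply_moves", "body": {
  "deltas": [
    {"fingers": 87.6,"delta_pos": [3,0,50],"angular": [0,0,-4.5]},
    {"fingers": 87.6,"delta_pos": [3,0,95],"angular": [0,0,-4.5]},
    {"fingers": 87.6,"delta_pos": [3,0,130],"angular": [0,0,-4.5]},
    {"fingers": 87.6,"delta_pos": [3,0,152],"angular": [0,0,-4.5]},
    {"fingers": 87.6,"delta_pos": [3,0,162],"angular": [0,0,-4.5]},
    {"fingers": 87.6,"delta_pos": [3,0,162],"angular": [0,0,-4.5]},
    {"fingers": 0,"delta_pos": [3,0,162],"angular": [0,0,-4.5]},
    {"fingers": 0,"delta_pos": [3,0,162],"angular": [0,0,-4.5]},
    {"fingers": 0,"delta_pos": [3,0,162],"angular": [0,0,-4.5]},
    {"fingers": 0,"delta_pos": [3,0,162],"angular": [0,0,-4.5]}
  ]
}}

```text
clock: 3.75
tool_pos: [0.4678, -0.0462, 0.0194]
orientation: [-179.9, 0.0, -74.9]
force: [-0.5, 0.5, -0.4]
opening: 0.0613
gripper_force: 0.0
```

{"method": "apply_moves", "body": {
  "deltas": [
    {"fingers": 0,"delta_pos": [0,0,0],"angular": [0,0,0]},
    {"fingers": 0,"delta_pos": [0,0,0],"angular": [0,0,0]},
    {"fingers": 0,"delta_pos": [0,0,-10],"angular": [0,0,0]},
    {"fingers": 0,"delta_pos": [0,0,-40],"angular": [0,0,0]},
    {"fingers": 0,"delta_pos": [0,0,-90],"angular": [0,0,0]},
    {"fingers": 0,"delta_pos": [0,0,-140],"angular": [0,0,0]},
    {"fingers": 0,"delta_pos": [0,0,-140],"angular": [0,0,0]}
  ]
}}

```text
clock: 4.45
tool_pos: [0.4711, -0.0459, 0.1658]
orientation: [-179.3, -0.1, -74.8]
force: [2.2, 0.5, -2.3]
opening: 0.0543
gripper_force: 30.0
```

```bash
python3 mv.py .5595 .2041 .15 78.4
```

```text
delta [-218.0, -151.0, 17.0] ang [-0.7, 0.1, 26.8] rows 5.3
```

{"method": "apply_moves", "body": {
  "deltas": [
    {"fingers": 0,"delta_pos": [-218,-151,17],"angular": [0,0,26.8]},
    {"fingers": 0,"delta_pos": [-218,-151,17],"angular": [0,0,26.8]},
    {"fingers": 0,"delta_pos": [-218,-151,17],"angular": [0,0,26.8]},
    {"fingers": 0,"delta_pos": [-218,-151,17],"angular": [0,0,26.8]},
    {"fingers": 0,"delta_pos": [-218,-151,17],"angular": [0,0,26.8]},
    {"fingers": 0,"delta_pos": [-218,-151,17],"angular": [0,0,26.8]},
    {"fingers": 0,"delta_pos": [-218,-151,17],"angular": [0,0,26.8]},
    {"fingers": 0,"delta_pos": [-218,-151,17],"angular": [0,0,26.8]},
    {"fingers": 0,"delta_pos": [-218,-151,17],"angular": [0,0,26.8]}
  ]
}}

```text
clock: 5.35
tool_pos: [0.5556, 0.2024, 0.1417]
orientation: [180.0, -0.0, -101.7]
force: [1.0, 0.4, -1.7]
opening: 0.0543
gripper_force: 30.0
```

```bash
python3 mv.py .5595 .2041 .029 78.4; python3 - <<'E'
from h import *
cv2.imwrite("pics/w2.png",ctrl.snapshot("wrist")[80:320,100:460,::-1])
E
```

```text
delta [-3.0, -4.0, 113.0] ang [0.0, -0.0, -0.1] rows 2.3
```

View pics/w2.png

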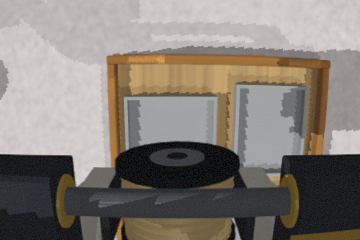

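The reel is held straight over its liner. I'll lower it and let go.

{"method": "apply_moves", "body": {
  "deltas": [
    {"fingers": 0,"delta_pos": [-3,-4,40],"angular": [0,0,0]},
    {"fingers": 0,"delta_pos": [-3,-4,75],"angular": [0,0,0]},
    {"fingers": 0,"delta_pos": [-3,-4,95],"angular": [0,0,0]},
    {"fingers": 0,"delta_pos": [-3,-4,107],"angular": [0,0,0]},
    {"fingers": 0,"delta_pos": [-3,-4,113],"angular": [0,0,0]},
    {"fingers": 0,"delta_pos": [-3,-4,113],"angular": [0,0,0]},
    {"fingers": 0,"delta_pos": [-3,-4,113],"angular": [0,0,0]},
    {"fingers": 70,"delta_pos": [-3,-4,113],"angular": [0,0,0]},
    {"fingers": 70,"delta_pos": [-3,-4,113],"angular": [0,0,0]},
    {"fingers": 70,"delta_pos": [-3,-4,113],"angular": [0,0,0]}
  ]
}}

```text
clock: 6.4
tool_pos: [0.561, 0.2059, 0.0292]
orientation: [-180.0, 0.0, -101.6]
force: [-0.0, -0.3, -0.9]
opening: 0.0687
gripper_force: 0.0
```

{"method": "apply_moves", "body": {
  "deltas": [
    {"fingers": 70,"delta_pos": [0,0,0],"angular": [0,0,0]},
    {"fingers": 70,"delta_pos": [0,0,-20],"angular": [0,0,0]},
    {"fingers": 70,"delta_pos": [0,0,-60],"angular": [0,0,0]},
    {"fingers": 70,"delta_pos": [0,0,-110],"angular": [0,0,0]},
    {"fingers": 87.6,"delta_pos": [0,0,-150],"angular": [0,0,0]},
    {"fingers": 87.6,"delta_pos": [0,0,-150],"angular": [0,0,0]}
  ]
}}

```text
clock: 7.0
tool_pos: [0.5637, 0.2072, 0.1855]
orientation: [-179.5, 0.4, -101.6]
force: [0.4, 0.5, -0.8]
opening: 0.081
gripper_force: 0.0
```

```bash
python3 -c "
from wfit import *
wfit('thick_short',.5595,.2041,78.4,.009)"; python3 mv.py .6035 -.1986 .18 30.3
```

```text
thick_short [0.5612 0.2067] 79.0 cost 938.0 of 2970.0
delta [389.0, -122.0, 1.0] ang [-0.1, 0.4, 48.1] rows 8.1
```

{"method": "apply_moves", "body": {
  "deltas": [
    {"fingers": 87.6,"delta_pos": [389,-122,1],"angular": [0,0.4,48]},
    {"fingers": 87.6,"delta_pos": [389,-122,1],"angular": [0,0.4,48]},
    {"fingers": 87.6,"delta_pos": [389,-122,1],"angular": [0,0.4,48]},
    {"fingers": 87.6,"delta_pos": [389,-122,1],"angular": [0,0.4,48]},
    {"fingers": 87.6,"delta_pos": [389,-122,1],"angular": [0,0.4,48]},
    {"fingers": 87.6,"delta_pos": [389,-122,1],"angular": [0,0.4,48]},
    {"fingers": 87.6,"delta_pos": [389,-122,1],"angular": [0,0.4,48]},
    {"fingers": 87.6,"delta_pos": [389,-122,1],"angular": [0,0.4,48]},
    {"fingers": 87.6,"delta_pos": [389,-122,1],"angular": [0,0.4,48]},
    {"fingers": 87.6,"delta_pos": [389,-122,1],"angular": [0,0.4,48]}
  ]
}}

```text
clock: 8.05
tool_pos: [0.6006, -0.2017, 0.176]
orientation: [-179.9, -0.5, -149.9]
force: [0.5, 1.2, -0.3]
opening: 0.0876
gripper_force: 0.0
```

{"method": "apply_moves", "body": {
  "deltas": [
    {"fingers": 87.6,"delta_pos": [0,0,0],"angular": [0,0,0]},
    {"fingers": 87.6,"delta_pos": [0,0,0],"angular": [0,0,0]},
    {"fingers": 87.6,"delta_pos": [0,0,0],"angular": [0,0,0]}
  ]
}}

```text
clock: 8.35
tool_pos: [0.6017, -0.1986, 0.1777]
orientation: [-179.8, -0.3, -149.5]
force: [0.1, 0.4, 0.4]
opening: 0.0875
gripper_force: 0.0
```

```bash
python3 wfit.py slim_long .6035 -.1986 30.3
```

```text
slim_long [ 0.6021 -0.2015] 29.9 cost 255.1 of 3530.0
delta [0.0, -2.0, 164.0] ang [-0.2, -0.3, 0.6] rows 3.3
```

```bash
python3 - <<'E'
from h import *
T=toolT(); im=cv2.imread("pics/last.png").copy()
a=np.radians(29.9); u=np.array([np.cos(a),np.sin(a)]); v=np.array([-u[1],u[0]]); c=np.array([.602,-.2015])
for s in(-1,1):
    q=[[*(c+v*s*d+u*e),.014] for d,e in((.044,.011),(.065,.011),(.065,-.011),(.044,-.011))]
    cv2.polylines(im,[proj("wrist",q,T).round().astype(np.int32)],1,(0,255,0),1)
cv2.imwrite("pics/w3.png",im)
E
```

```text
(no output)
```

View pics/w3.png

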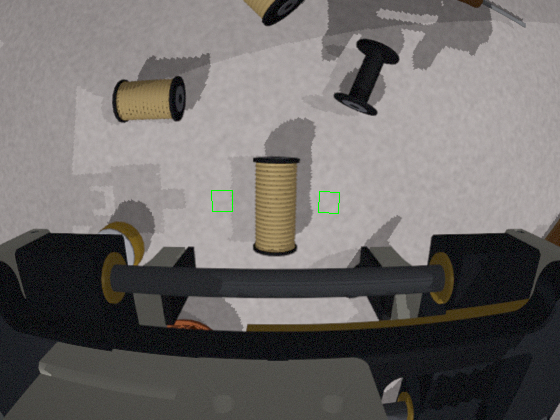

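The slim long reel is at (276,205), and both finger landing boxes, at (222,201) and (329,202), are on clear table.

{"method": "apply_moves", "body": {
  "deltas": [
    {"fingers": 87.6,"delta_pos": [0,-2,50],"angular": [0,0,0.5]},
    {"fingers": 87.6,"delta_pos": [0,-2,95],"angular": [0,0,0.5]},
    {"fingers": 87.6,"delta_pos": [0,-2,130],"angular": [0,0,0.5]},
    {"fingers": 80,"delta_pos": [0,-2,152],"angular": [0,0,0.5]},
    {"fingers": 70,"delta_pos": [0,-2,163],"angular": [0,0,0.5]},
    {"fingers": 60,"delta_pos": [0,-2,163],"angular": [0,0,0.5]},
    {"fingers": 0,"delta_pos": [0,-2,163],"angular": [0,0,0.5]},
    {"fingers": 0,"delta_pos": [0,-2,163],"angular": [0,0,0.5]},
    {"fingers": 0,"delta_pos": [0,-2,163],"angular": [0,0,0.5]},
    {"fingers": 0,"delta_pos": [0,-2,163],"angular": [0,0,0.5]}
  ]
}}

```text
clock: 9.4
tool_pos: [0.6025, -0.2026, 0.0157]
orientation: [-179.8, -0.3, -150.2]
force: [-0.6, 1.9, 2.9]
opening: 0.0401
gripper_force: 30.0
```

{"method": "apply_moves", "body": {
  "deltas": [
    {"fingers": 0,"delta_pos": [0,0,0],"angular": [0,0,0]},
    {"fingers": 0,"delta_pos": [0,0,0],"angular": [0,0,0]},
    {"fingers": 0,"delta_pos": [0,0,-10],"angular": [0,0,0]},
    {"fingers": 0,"delta_pos": [0,0,-40],"angular": [0,0,0]},
    {"fingers": 0,"delta_pos": [0,0,-90],"angular": [0,0,0]},
    {"fingers": 0,"delta_pos": [0,0,-140],"angular": [0,0,0]},
    {"fingers": 0,"delta_pos": [0,0,-160],"angular": [0,0,0]}
  ]
}}

```text
clock: 10.1
tool_pos: [0.6045, -0.2024, 0.1808]
orientation: [-179.6, -0.0, -150.1]
force: [1.1, 1.2, -2.1]
opening: 0.0407
gripper_force: 30.0
```

```bash
python3 mv.py .583 .320 .15 78.4
```

```text
delta [-242.0, 464.0, 27.0] ang [-0.4, -0.2, -48.5] rows 10.5
```

{"method": "apply_moves", "body": {
  "deltas": [
    {"fingers": 0,"delta_pos": [-242,464,27],"angular": [0,0,-48.5]},
    {"fingers": 0,"delta_pos": [-242,464,27],"angular": [0,0,-48.5]},
    {"fingers": 0,"delta_pos": [-242,464,27],"angular": [0,0,-48.5]},
    {"fingers": 0,"delta_pos": [-242,464,27],"angular": [0,0,-48.5]},
    {"fingers": 0,"delta_pos": [-242,464,27],"angular": [0,0,-48.5]},
    {"fingers": 0,"delta_pos": [-242,464,27],"angular": [0,0,-48.5]},
    {"fingers": 0,"delta_pos": [-242,464,27],"angular": [0,0,-48.5]},
    {"fingers": 0,"delta_pos": [-242,464,27],"angular": [0,0,-48.5]},
    {"fingers": 0,"delta_pos": [-242,464,27],"angular": [0,0,-48.5]},
    {"fingers": 0,"delta_pos": [-242,464,27],"angular": [0,0,-48.5]}
  ]
}}

```text
clock: 11.1
tool_pos: [0.5818, 0.2988, 0.1465]
orientation: [179.8, -0.4, -101.7]
force: [1.1, -0.3, -1.2]
opening: 0.0401
gripper_force: 30.0
```

{"method": "apply_moves", "body": {
  "deltas": [
    {"fingers": 0,"delta_pos": [-10,23,0],"angular": [0,0,0]},
    {"fingers": 0,"delta_pos": [-10,23,0],"angular": [0,0,0]},
    {"fingers": 0,"delta_pos": [-10,23,0],"angular": [0,0,0]},
    {"fingers": 0,"delta_pos": [-10,23,0],"angular": [0,0,0]}
  ]
}}

```text
clock: 11.5
tool_pos: [0.5621, 0.3108, 0.1464]
orientation: [179.8, -0.4, -101.7]
force: [-0.2, 0.5, -1.5]
opening: 0.0402
gripper_force: 30.0
```

```bash
python3 mv.py .583 .320 .025 78.4
```

```text
delta [-14.0, -19.0, 121.0] ang [0.2, -0.4, -0.1] rows 2.5
```

{"method": "apply_moves", "body": {
  "deltas": [
    {"fingers": 0,"delta_pos": [-14,-19,25],"angular": [0.2,-0.4,0]},
    {"fingers": 0,"delta_pos": [-14,-19,55],"angular": [0.2,-0.4,0]},
    {"fingers": 0,"delta_pos": [-14,-19,80],"angular": [0.2,-0.4,0]},
    {"fingers": 0,"delta_pos": [-14,-19,100],"angular": [0.2,-0.4,0]},
    {"fingers": 0,"delta_pos": [-14,-19,113],"angular": [0.2,-0.4,0]},
    {"fingers": 0,"delta_pos": [-14,-19,121],"angular": [0.2,-0.4,0]},
    {"fingers": 0,"delta_pos": [-14,-19,121],"angular": [0.2,-0.4,0]},
    {"fingers": 0,"delta_pos": [-14,-19,121],"angular": [0.2,-0.4,0]},
    {"fingers": 56,"delta_pos": [-14,-19,121],"angular": [0.2,-0.4,0]},
    {"fingers": 56,"delta_pos": [-14,-19,121],"angular": [0.2,-0.4,0]}
  ]
}}

```text
clock: 12.5
tool_pos: [0.5833, 0.321, 0.0258]
orientation: [-179.9, 0.1, -101.7]
force: [-0.2, 0.2, 0.2]
opening: 0.051
gripper_force: 0.0
```

{"method": "apply_moves", "body": {
  "deltas": [
    {"fingers": 58,"delta_pos": [0,0,0],"angular": [0,0,0]},
    {"fingers": 58,"delta_pos": [0,0,0],"angular": [0,0,0]},
    {"fingers": 58,"delta_pos": [0,0,-20],"angular": [0,0,0]},
    {"fingers": 58,"delta_pos": [0,0,-60],"angular": [0,0,0]},
    {"fingers": 58,"delta_pos": [0,0,-110],"angular": [0,0,0]},
    {"fingers": 87.6,"delta_pos": [0,0,-160],"angular": [0,0,0]},
    {"fingers": 87.6,"delta_pos": [0,0,-160],"angular": [0,0,0]}
  ]
}}

```text
clock: 13.2
tool_pos: [0.5862, 0.3228, 0.194]
orientation: [-179.4, 0.6, -101.6]
force: [0.0, 0.2, 0.8]
opening: 0.0688
gripper_force: 0.0
```

```bash
python3 -c "
from wfit import *
wfit('slim_long',.583,.320,78.4,.009)"; python3 mv.py .572 -.3638 .18 117.9
```

```text
slim_long [0.5812 0.3211] 77.7 cost 1054.3 of 4334.0
delta [674.0, -126.0, 6.0] ang [-0.5, 0.3, -39.5] rows 13.7
```

View pics/last.png

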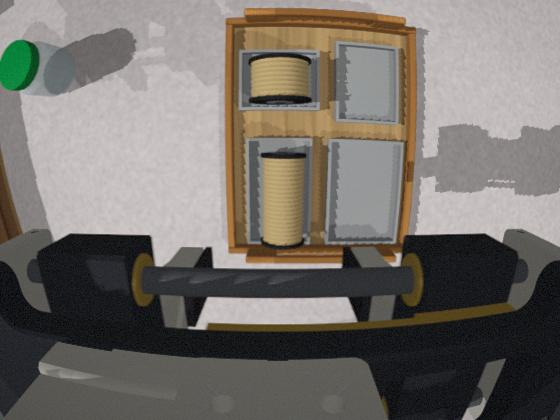

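The wrist view shows both placed reels seated inside their liners, thick short at (280,78) and slim long at (283,200). Next is the slim short reel.

{"method": "apply_moves", "body": {
  "deltas": [
    {"fingers": 87.6,"delta_pos": [674,-126,6],"angular": [0,0,-39.5]},
    {"fingers": 87.6,"delta_pos": [674,-126,6],"angular": [0,0,-39.5]},
    {"fingers": 87.6,"delta_pos": [674,-126,6],"angular": [0,0,-39.5]},
    {"fingers": 87.6,"delta_pos": [674,-126,6],"angular": [0,0,-39.5]},
    {"fingers": 87.6,"delta_pos": [674,-126,6],"angular": [0,0,-39.5]},
    {"fingers": 87.6,"delta_pos": [674,-126,6],"angular": [0,0,-39.5]},
    {"fingers": 87.6,"delta_pos": [674,-126,6],"angular": [0,0,-39.5]},
    {"fingers": 87.6,"delta_pos": [674,-126,6],"angular": [0,0,-39.5]},
    {"fingers": 87.6,"delta_pos": [674,-126,6],"angular": [0,0,-39.5]},
    {"fingers": 87.6,"delta_pos": [674,-126,6],"angular": [0,0,-39.5]}
  ]
}}

```text
clock: 14.25
tool_pos: [0.5726, -0.1804, 0.1796]
orientation: [-180.0, 0.0, -62.2]
force: [0.5, 0.7, -0.6]
opening: 0.0876
gripper_force: 0.0
```

```bash
python3 mv.py .572 -.3638 .18 117.9
```

```text
delta [162.0, 86.0, -1.0] ang [-0.0, 0.0, -0.1] rows 3.7
```

{"method": "apply_moves", "body": {
  "deltas": [
    {"fingers": 87.6,"delta_pos": [160,85,-1],"angular": [0,0,0]},
    {"fingers": 87.6,"delta_pos": [160,85,-1],"angular": [0,0,0]},
    {"fingers": 87.6,"delta_pos": [160,85,-1],"angular": [0,0,0]},
    {"fingers": 87.6,"delta_pos": [160,85,-1],"angular": [0,0,0]},
    {"fingers": 87.6,"delta_pos": [160,85,-1],"angular": [0,0,0]},
    {"fingers": 87.6,"delta_pos": [160,85,-1],"angular": [0,0,0]},
    {"fingers": 87.6,"delta_pos": [160,85,-1],"angular": [0,0,0]},
    {"fingers": 87.6,"delta_pos": [160,85,-1],"angular": [0,0,0]}
  ]
}}

```text
clock: 15.05
tool_pos: [0.5731, -0.3586, 0.1812]
orientation: [-179.9, 0.0, -62.1]
force: [1.1, -0.2, -0.3]
opening: 0.0881
gripper_force: 0.0
```

```bash
python3 wfit.py slim_short .572 -.3638 117.9
```

```text
slim_short [ 0.5737 -0.3641] 118.1 cost 165.1 of 2350.0
delta [5.0, 2.0, 167.0] ang [-0.1, 0.0, -0.1] rows 3.3
```

{"method": "apply_moves", "body": {
  "deltas": [
    {"fingers": 87.6,"delta_pos": [5,2,50],"angular": [0,0,0]},
    {"fingers": 87.6,"delta_pos": [5,2,95],"angular": [0,0,0]},
    {"fingers": 87.6,"delta_pos": [5,2,130],"angular": [0,0,0]},
    {"fingers": 80,"delta_pos": [5,2,153],"angular": [0,0,0]},
    {"fingers": 70,"delta_pos": [5,2,165],"angular": [0,0,0]},
    {"fingers": 60,"delta_pos": [5,2,166],"angular": [0,0,0]},
    {"fingers": 0,"delta_pos": [5,2,166],"angular": [0,0,0]},
    {"fingers": 0,"delta_pos": [5,2,166],"angular": [0,0,0]},
    {"fingers": 0,"delta_pos": [5,2,166],"angular": [0,0,0]},
    {"fingers": 0,"delta_pos": [5,2,166],"angular": [0,0,0]}
  ]
}}

```text
clock: 16.1
tool_pos: [0.5744, -0.3653, 0.0166]
orientation: [-179.9, -0.1, -62.2]
force: [-0.4, 1.0, 4.1]
opening: 0.0402
gripper_force: 30.0
```

{"method": "apply_moves", "body": {
  "deltas": [
    {"fingers": 0,"delta_pos": [0,0,0],"angular": [0,0,0]},
    {"fingers": 0,"delta_pos": [0,0,0],"angular": [0,0,0]},
    {"fingers": 0,"delta_pos": [0,0,-10],"angular": [0,0,0]},
    {"fingers": 0,"delta_pos": [0,0,-40],"angular": [0,0,0]},
    {"fingers": 0,"delta_pos": [0,0,-90],"angular": [0,0,0]},
    {"fingers": 0,"delta_pos": [0,0,-140],"angular": [0,0,0]},
    {"fingers": 0,"delta_pos": [0,0,-160],"angular": [0,0,0]}
  ]
}}

```text
clock: 16.8
tool_pos: [0.5753, -0.3663, 0.1818]
orientation: [-179.7, -0.3, -62.1]
force: [0.3, -0.7, -0.8]
opening: 0.0402
gripper_force: 30.0
```

```bash
python3 mv.py .4694 .2227 .16 78.4
```

```text
delta [-570.0, -182.0, 19.0] ang [-0.4, -0.2, 39.5] rows 12.0
```

{"method": "apply_moves", "body": {
  "deltas": [
    {"fingers": 0,"delta_pos": [-570,-182,19],"angular": [0,0,39.5]},
    {"fingers": 0,"delta_pos": [-570,-182,19],"angular": [0,0,39.5]},
    {"fingers": 0,"delta_pos": [-570,-182,19],"angular": [0,0,39.5]},
    {"fingers": 0,"delta_pos": [-570,-182,19],"angular": [0,0,39.5]},
    {"fingers": 0,"delta_pos": [-570,-182,19],"angular": [0,0,39.5]},
    {"fingers": 0,"delta_pos": [-570,-182,19],"angular": [0,0,39.5]},
    {"fingers": 0,"delta_pos": [-570,-182,19],"angular": [0,0,39.5]},
    {"fingers": 0,"delta_pos": [-570,-182,19],"angular": [0,0,39.5]},
    {"fingers": 0,"delta_pos": [-570,-182,19],"angular": [0,0,39.5]},
    {"fingers": 0,"delta_pos": [-570,-182,19],"angular": [0,0,39.5]}
  ]
}}

```text
clock: 17.8
tool_pos: [0.4865, 0.1196, 0.1606]
orientation: [-179.9, 0.1, -101.7]
force: [2.0, 0.5, -1.5]
opening: 0.0405
gripper_force: 30.0
```

```bash
python3 mv.py .4694 .2227 .15 78.4
```

```text
delta [-98.0, 38.0, 11.0] ang [-0.1, 0.1, -0.1] rows 2.1
```

{"method": "apply_moves", "body": {
  "deltas": [
    {"fingers": 0,"delta_pos": [-98,38,11],"angular": [0,0,0]},
    {"fingers": 0,"delta_pos": [-98,38,11],"angular": [0,0,0]},
    {"fingers": 0,"delta_pos": [-98,38,11],"angular": [0,0,0]},
    {"fingers": 0,"delta_pos": [-98,38,11],"angular": [0,0,0]},
    {"fingers": 0,"delta_pos": [-98,38,11],"angular": [0,0,0]},
    {"fingers": 0,"delta_pos": [-98,38,11],"angular": [0,0,0]}
  ]
}}

```text
clock: 18.4
tool_pos: [0.4701, 0.2203, 0.1492]
orientation: [-180.0, 0.0, -101.7]
force: [-0.6, 0.9, -0.1]
opening: 0.0402
gripper_force: 30.0
```

```bash
python3 mv.py .4694 .2227 .026 78.4
```

```text
delta [-2.0, 1.0, 123.0] ang [-0.0, 0.0, -0.1] rows 2.5
```

{"method": "apply_moves", "body": {
  "deltas": [
    {"fingers": 0,"delta_pos": [-2,1,40],"angular": [0,0,0]},
    {"fingers": 0,"delta_pos": [-2,1,75],"angular": [0,0,0]},
    {"fingers": 0,"delta_pos": [-2,1,100],"angular": [0,0,0]},
    {"fingers": 0,"delta_pos": [-2,1,115],"angular": [0,0,0]},
    {"fingers": 0,"delta_pos": [-2,1,123],"angular": [0,0,0]},
    {"fingers": 0,"delta_pos": [-2,1,123],"angular": [0,0,0]},
    {"fingers": 0,"delta_pos": [-2,1,123],"angular": [0,0,0]},
    {"fingers": 58,"delta_pos": [-2,1,123],"angular": [0,0,0]},
    {"fingers": 58,"delta_pos": [-2,1,123],"angular": [0,0,0]},
    {"fingers": 58,"delta_pos": [-2,1,123],"angular": [0,0,0]}
  ]
}}

```text
clock: 19.4
tool_pos: [0.4698, 0.2239, 0.0264]
orientation: [-179.9, 0.1, -101.7]
force: [0.0, 1.1, -0.9]
opening: 0.0562
gripper_force: 0.0
```

{"method": "apply_moves", "body": {
  "deltas": [
    {"fingers": 58,"delta_pos": [0,0,0],"angular": [0,0,0]},
    {"fingers": 58,"delta_pos": [0,0,-20],"angular": [0,0,0]},
    {"fingers": 58,"delta_pos": [0,0,-60],"angular": [0,0,0]},
    {"fingers": 58,"delta_pos": [0,0,-110],"angular": [0,0,0]},
    {"fingers": 87.6,"delta_pos": [0,0,-160],"angular": [0,0,0]},
    {"fingers": 87.6,"delta_pos": [0,0,-160],"angular": [0,0,0]}
  ]
}}

```text
clock: 20.0
tool_pos: [0.4726, 0.226, 0.1934]
orientation: [-179.5, 0.6, -101.6]
force: [-0.1, 1.2, -0.6]
opening: 0.0686
gripper_force: 0.0
```

```bash
python3 -c "
from wfit import *
wfit('slim_short',.4694,.2227,78.4,.009)"; python3 mv.py .4135 -.3311 .20 70.8
```

```text
slim_short [0.4691 0.2236] 77.9 cost 928.2 of 3093.0
delta [556.0, -56.0, -14.0] ang [-0.3, 0.4, 7.6] rows 11.2
```

{"method": "apply_moves", "body": {
  "deltas": [
    {"fingers": 87.6,"delta_pos": [556,-56,-14],"angular": [0,0,7.5]},
    {"fingers": 87.6,"delta_pos": [556,-56,-14],"angular": [0,0,7.5]},
    {"fingers": 87.6,"delta_pos": [556,-56,-14],"angular": [0,0,7.5]},
    {"fingers": 87.6,"delta_pos": [556,-56,-14],"angular": [0,0,7.5]},
    {"fingers": 87.6,"delta_pos": [556,-56,-14],"angular": [0,0,7.5]},
    {"fingers": 87.6,"delta_pos": [556,-56,-14],"angular": [0,0,7.5]},
    {"fingers": 87.6,"delta_pos": [556,-56,-14],"angular": [0,0,7.5]},
    {"fingers": 87.6,"delta_pos": [556,-56,-14],"angular": [0,0,7.5]},
    {"fingers": 87.6,"delta_pos": [556,-56,-14],"angular": [0,0,7.5]},
    {"fingers": 87.6,"delta_pos": [556,-56,-14],"angular": [0,0,7.5]}
  ]
}}

```text
clock: 21.05
tool_pos: [0.4168, -0.2753, 0.1973]
orientation: [180.0, 0.1, -109.2]
force: [1.4, 0.6, 0.1]
opening: 0.0876
gripper_force: 0.0
```

```bash
python3 mv.py .4135 -.3311 .19 70.8
```

```text
delta [54.0, -15.0, 7.0] ang [0.0, 0.1, 0.0] rows 1.1
```

{"method": "apply_moves", "body": {
  "deltas": [
    {"fingers": 87.6,"delta_pos": [54,-15,7],"angular": [0,0,0]},
    {"fingers": 87.6,"delta_pos": [54,-15,7],"angular": [0,0,0]},
    {"fingers": 87.6,"delta_pos": [54,-15,7],"angular": [0,0,0]},
    {"fingers": 87.6,"delta_pos": [54,-15,7],"angular": [0,0,0]},
    {"fingers": 87.6,"delta_pos": [54,-15,7],"angular": [0,0,0]}
  ]
}}

```text
clock: 21.55
tool_pos: [0.4145, -0.3283, 0.191]
orientation: [-180.0, 0.1, -109.1]
force: [1.4, 1.1, -0.8]
opening: 0.0877
gripper_force: 0.0
```

```bash
python3 wfit.py thick_long .4135 -.3311 70.8; python3 - <<'E'
from h import *
T=toolT(); im=cv2.imread("pics/last.png").copy()
a=np.radians(70.8); u=np.array([np.cos(a),np.sin(a)]); v=np.array([-u[1],u[0]]); c=np.array([.4135,-.3311])
for z,d0,d1,e in((.019,.044,.065,.011),(.085,.0,.0965,.039)):
  for s in(-1,1):
    q=[[*(c+v*s*d+u*f),z] for d,f in((d0,e),(d1,e),(d1,-e),(d0,-e))]
    cv2.polylines(im,[proj("wrist",q,T).round().astype(np.int32)],1,(0,255,0),1)
cv2.imwrite("pics/w4.png",im)
E
```

```text
thick_long [ 0.4128 -0.3345] 71.6 cost 247.3 of 4787.0
delta [7.0, -0.0, 172.0] ang [-0.1, 0.1, -0.6] rows 3.4
```

View pics/w4.png

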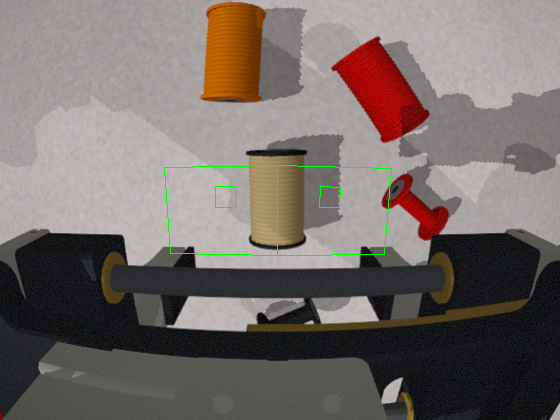

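The thick long reel is at (276,198), and the finger boxes at (225,197) and (330,197) are clear of the red look-alike.

{"method": "apply_moves", "body": {
  "deltas": [
    {"fingers": 87.6,"delta_pos": [7,0,50],"angular": [0,0,-0.6]},
    {"fingers": 87.6,"delta_pos": [7,0,95],"angular": [0,0,-0.6]},
    {"fingers": 87.6,"delta_pos": [7,0,135],"angular": [0,0,-0.6]},
    {"fingers": 87.6,"delta_pos": [7,0,160],"angular": [0,0,-0.6]},
    {"fingers": 87.6,"delta_pos": [7,0,172],"angular": [0,0,-0.6]},
    {"fingers": 75,"delta_pos": [7,0,172],"angular": [0,0,-0.6]},
    {"fingers": 0,"delta_pos": [7,0,172],"angular": [0,0,-0.6]},
    {"fingers": 0,"delta_pos": [7,0,172],"angular": [0,0,-0.6]},
    {"fingers": 0,"delta_pos": [7,0,172],"angular": [0,0,-0.6]},
    {"fingers": 0,"delta_pos": [7,0,172],"angular": [0,0,-0.6]}
  ]
}}

```text
clock: 22.6
tool_pos: [0.4128, -0.3362, 0.0201]
orientation: [-179.9, 0.0, -108.6]
force: [0.4, 2.4, 6.9]
opening: 0.0539
gripper_force: 30.0
```

{"method": "apply_moves", "body": {
  "deltas": [
    {"fingers": 0,"delta_pos": [0,0,0],"angular": [0,0,0]},
    {"fingers": 0,"delta_pos": [0,0,0],"angular": [0,0,0]},
    {"fingers": 0,"delta_pos": [0,0,-10],"angular": [0,0,0]},
    {"fingers": 0,"delta_pos": [0,0,-40],"angular": [0,0,0]},
    {"fingers": 0,"delta_pos": [0,0,-90],"angular": [0,0,0]},
    {"fingers": 0,"delta_pos": [0,0,-140],"angular": [0,0,0]},
    {"fingers": 0,"delta_pos": [0,0,-180],"angular": [0,0,0]}
  ]
}}

```text
clock: 23.3
tool_pos: [0.412, -0.3363, 0.2027]
orientation: [-179.8, 0.0, -108.6]
force: [0.6, 0.3, -2.1]
opening: 0.0546
gripper_force: 30.0
```

```bash
python3 mv.py .493 .338 .19 78.4
```

```text
delta [-665.0, 138.0, 13.0] ang [-0.2, 0.0, -7.0] rows 13.6
```

{"method": "apply_moves", "body": {
  "deltas": [
    {"fingers": 0,"delta_pos": [-665,138,13],"angular": [0,0,-7]},
    {"fingers": 0,"delta_pos": [-665,138,13],"angular": [0,0,-7]},
    {"fingers": 0,"delta_pos": [-665,138,13],"angular": [0,0,-7]},
    {"fingers": 0,"delta_pos": [-665,138,13],"angular": [0,0,-7]},
    {"fingers": 0,"delta_pos": [-665,138,13],"angular": [0,0,-7]},
    {"fingers": 0,"delta_pos": [-665,138,13],"angular": [0,0,-7]},
    {"fingers": 0,"delta_pos": [-665,138,13],"angular": [0,0,-7]},
    {"fingers": 0,"delta_pos": [-665,138,13],"angular": [0,0,-7]},
    {"fingers": 0,"delta_pos": [-665,138,13],"angular": [0,0,-7]},
    {"fingers": 0,"delta_pos": [-665,138,13],"angular": [0,0,-7]}
  ]
}}

```text
clock: 24.3
tool_pos: [0.471, 0.1622, 0.1906]
orientation: [-179.9, 0.1, -101.5]
force: [1.5, -0.5, -0.4]
opening: 0.0542
gripper_force: 30.0
```

```bash
python3 mv.py .493 .338 .17 78.4
```

```text
delta [-177.0, 14.0, 21.0] ang [-0.1, 0.1, 0.1] rows 3.6
```

{"method": "apply_moves", "body": {
  "deltas": [
    {"fingers": 0,"delta_pos": [-175,14,21],"angular": [0,0,0]},
    {"fingers": 0,"delta_pos": [-175,14,21],"angular": [0,0,0]},
    {"fingers": 0,"delta_pos": [-175,14,21],"angular": [0,0,0]},
    {"fingers": 0,"delta_pos": [-175,14,21],"angular": [0,0,0]},
    {"fingers": 0,"delta_pos": [-175,14,21],"angular": [0,0,0]},
    {"fingers": 0,"delta_pos": [-175,14,21],"angular": [0,0,0]},
    {"fingers": 0,"delta_pos": [-175,14,21],"angular": [0,0,0]}
  ]
}}

```text
clock: 25.0
tool_pos: [0.4927, 0.3337, 0.1692]
orientation: [-180.0, 0.0, -101.6]
force: [-0.2, -0.1, -1.8]
opening: 0.0544
gripper_force: 30.0
```

```bash
python3 mv.py .493 .338 .029 78.4
```

```text
delta [-4.0, 1.0, 140.0] ang [-0.0, 0.0, 0.0] rows 2.8
```

{"method": "apply_moves", "body": {
  "deltas": [
    {"fingers": 0,"delta_pos": [-3,1,40],"angular": [0,0,0]},
    {"fingers": 0,"delta_pos": [-3,1,80],"angular": [0,0,0]},
    {"fingers": 0,"delta_pos": [-3,1,110],"angular": [0,0,0]},
    {"fingers": 0,"delta_pos": [-3,1,130],"angular": [0,0,0]},
    {"fingers": 0,"delta_pos": [-3,1,140],"angular": [0,0,0]},
    {"fingers": 0,"delta_pos": [-3,1,140],"angular": [0,0,0]},
    {"fingers": 0,"delta_pos": [-3,1,140],"angular": [0,0,0]},
    {"fingers": 70,"delta_pos": [-3,1,140],"angular": [0,0,0]},
    {"fingers": 70,"delta_pos": [-3,1,140],"angular": [0,0,0]},
    {"fingers": 70,"delta_pos": [-3,1,140],"angular": [0,0,0]}
  ]
}}

```text
clock: 26.0
tool_pos: [0.493, 0.338, 0.0297]
orientation: [-179.9, 0.1, -101.6]
force: [-0.0, 0.2, -0.2]
opening: 0.0685
gripper_force: 0.0
```

{"method": "apply_moves", "body": {
  "deltas": [
    {"fingers": 70,"delta_pos": [0,0,0],"angular": [0,0,0]},
    {"fingers": 70,"delta_pos": [0,0,-20],"angular": [0,0,0]},
    {"fingers": 70,"delta_pos": [0,0,-60],"angular": [0,0,0]},
    {"fingers": 70,"delta_pos": [0,0,-110],"angular": [0,0,0]},
    {"fingers": 87.6,"delta_pos": [0,0,-160],"angular": [0,0,0]},
    {"fingers": 87.6,"delta_pos": [-30,0,-210],"angular": [0,0,0]},
    {"fingers": 87.6,"delta_pos": [-30,0,-230],"angular": [0,0,0]},
    {"fingers": 87.6,"delta_pos": [-30,0,-230],"angular": [0,0,0]},
    {"fingers": 87.6,"delta_pos": [-30,0,-230],"angular": [0,0,0]}
  ]
}}

```text
clock: 26.9
tool_pos: [0.4983, 0.3672, 0.2594]
orientation: [-179.9, 0.1, -101.6]
force: [0.5, 0.2, -0.6]
opening: 0.0876
gripper_force: 0.0
```

```bash
python3 - <<'E'
from h import *
w=ctrl.snapshot("wrist")[20:300,130:430]; s=ctrl.snapshot("side")[255:420,120:295]
cv2.imwrite("pics/fin.png",np.hstack([cv2.resize(w,(400,373),interpolation=2),cv2.resize(s,(396,373),interpolation=2)])[:,:,::-1])
E
```

```text
(no output)
```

View pics/fin.png

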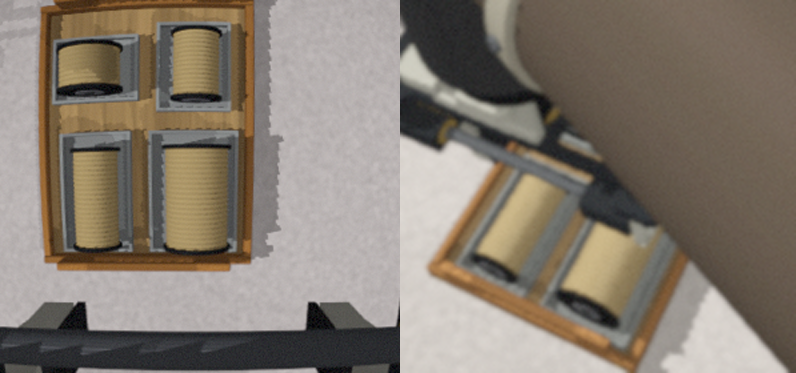

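```bash
sed 's/np.ones((25,25))/np.ones((7,7))/' wfit.py > wfit2.py; python3 -c "
from wfit2 import *
for k,x,y in(('thick_short',.5595,.2041),('slim_short',.4694,.2227),('slim_long',.5833,.3197),('thick_long',.4932,.3383)):
    a=wfit(k,x,y,78.4,.009); u=np.radians(78.4); d=np.array(a[:2])-[x,y]; print('off along/across mm',(1e3*(d@[np.cos(u),np.sin(u)])).round(1),(1e3*(d@[-np.sin(u),np.cos(u)])).round(1))"
```

```text
thick_short [0.5619 0.2074] 78.9 cost 93.3 of 1368.0
off along/across mm 3.7 -1.7
slim_short [0.4701 0.2246] 78.0 cost 111.0 of 1684.0
off along/across mm 2.0 -0.4
slim_long [0.5829 0.3226] 78.4 cost 170.6 of 2227.0
off along/across mm 2.8 1.0
thick_long [0.493  0.3402] 77.9 cost 301.1 of 3248.0
off along/across mm 1.8 0.6
```

The final view shows all four reels lying level in their own liners. Each is within 4 mm of its liner's centre, against 8 mm of play.

```bash
python3 -c "
from plant import ctrl
print(ctrl.close_job())"
```

```text
the job is handed in; nothing more can be done
None
```

All four full reels lie on their sides in their matching liners, within about 4 mm of centre by the last camera check; I left the two empties and the look-alikes alone and handed the job in at about 27 s.

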